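Pack sample jars into a latched transport carrier

TASK

The empty transport carrier stands closed and latched: lift its steel latch bar out of the keeper, swing it well aside, take the blue cover off and lay it aside on the bench. Put every white-capped sample jar that stands on the free front part of the bench upright into a recess of the carrier, one to a recess. Then put the cover back so it sits level and fully seated in the rim, swing the bar back over it, lift it over the keeper and let it drop into the notch; do not knock over or shove the weighing boat, the dropper bottle or the black-capped vial.

Things in the scene. Friction and masses are not known exactly. Their poses are not given: they have to be found in the camera images.
- carrier: fixed grey open box, 132 (its x) x 220 (y) x 84 mm high, inside 122 x 212 mm; origin: centre of its underside on the bench. A white insert (top 20 mm up) on the 5 mm floor has four square recesses (60 x 58 mm) down to the floor. On y = 0 a steel post (axis x = +105 mm) carries the latch bar and a steel keeper stands at x = -86 mm; both reach 135 mm up
- pocket_0 (a point): centre of the floor of one of the carrier's four recesses, 5 mm above the bench; recesses are 64 mm apart along the carrier's x and 92 mm along its y
- pocket_1 (a point): centre of the floor of one of the carrier's four recesses, 5 mm above the bench; recesses are 64 mm apart along the carrier's x and 92 mm along its y
- pocket_2 (a point): centre of the floor of one of the carrier's four recesses, 5 mm above the bench; recesses are 64 mm apart along the carrier's x and 92 mm along its y
- pocket_3 (a point): centre of the floor of one of the carrier's four recesses, 5 mm above the bench; recesses are 64 mm apart along the carrier's x and 92 mm along its y
- keeper_notch (a point): centre of the notch floor of the steel keeper fork, 86 mm in front of the carrier's centre and 119 mm up; the notch is 24 mm wide along the carrier's y, open at the top, and its two lips (10 mm thick) stand 16 mm above its floor
- latch_swing (a joint): swing of the latch bar about the vertical axis of the rear post (rad): 0 = bar points to the carrier's -x (toward the robot) over its middle into the keeper; grows as the front end swings to the carrier's -y (robot's right), stop at 1.6. Above about 1.4 it is clear of the cover. It stays where it is left
- latch_lift (a joint): lift of the bar's front end about a cross pin on the post axis, 124 mm above the bench (rad): 0 = level, lying on the notch floor; positive = up, to 0.5; unsupported, the 0.22 kg bar falls to a stop at -0.06, lower than the keeper's lips. At the keeper, 191 mm from the post axis, it must rise 20 mm (0.11 rad) from level to clear the lips
- latch_tab (a point): centre of the red upright grip tab at the bar's free end, 227 mm from the post axis and 23 mm above the bar's centre line (pin height). Tab: 34 mm along the bar, 16 mm across it, 36 mm tall; grip it from above, across the bar. The steel bar is 14 mm wide, 10 mm thick and passes 5 mm above the cover's handle. x runs along the bar toward the post
- cover_handle (a point): centre of the top of the loose blue cover's black handle (64 mm along the cover's x, 18 mm wide in y, 24 mm high above the plate). Plate 140 x 228 x 6 mm, plug 117 x 207 x 6 mm under it fits the carrier's opening; 0.25 kg. This point is 36 mm up when the cover lies on the bench, 114 mm when seated, over the carrier's centre with the same axes (or turned half round)
- jar_0_center (a point): a clear sample jar with a white screw cap, 50 mm across, 66 mm tall; this point is on its axis, 32 mm above its underside; z along its axis. Round, grip it anywhere round the body. It may be absent
- jar_1_center (a point): a clear sample jar with a white screw cap, 50 mm across, 66 mm tall; this point is on its axis, 32 mm above its underside; z along its axis. Round, grip it anywhere round the body. It may be absent
- jar_2_center (a point): a clear sample jar with a white screw cap, 45 mm across, 64 mm tall; this point is on its axis, 32 mm above its underside; z along its axis. Round, grip it anywhere round the body. It may be absent
- jar_3_center (a point): a clear sample jar with a white screw cap, 45 mm across, 64 mm tall; this point is on its axis, 32 mm above its underside; z along its axis. Round, grip it anywhere round the body. It may be absent
- weigh_boat: white square weighing boat 67 x 67 x 16 mm on the bench, to be left alone; origin at the centre of its underside
- dropper: amber dropper bottle with a red bulb, 27 mm across, 91 mm tall, to be left alone; origin at the centre of its underside
- small_vial: small clear vial with a black cap, 32 mm across, 50 mm tall, to be left alone; origin at the centre of its underside
- set_down (a point): middle of a clear, flat patch of bench (about 170 mm along world x by 240 mm along world y), on the surface, right of the carrier; room to lay the cover down with its axes along the world's

How it is judged:
By the outcome, as a careful person would: the job done as asked, in the order asked, and still so for the second after the job is handed in, with the robot touching nothing.
Of jar_0, jar_1, jar_2, jar_3 only 2 to 4 are there at a start; the rules pass over those that are not, and their reading is None.
At some moment in a run one of cover may be knocked a few centimetres aside while the robot is not near it.
Once in a run the grip may slacken for a moment while it holds something.
It also fails if it takes over 210 s, if anything falls off the work surface, if the arm or the gripper's body presses on something with over 40 N, if the wrist force passes 120 N, or if a joint passes its speed limit or range.

ROBOT

A 6-joint arm with a two-finger parallel gripper is mounted at the origin on a cart in front of the work surface, level with it; the furniture and walls round the work are solid. World frame = base frame: x ahead of the robot, y to its left, z up, the work surface at z = 0. Lengths are in m, angles in rad, forces in N, time in s.
With the tool pointing down it reaches from about 0.3 to 0.85 m from the base axis. Payload 4.2 kg.
Tool frame: the origin (TCP) lies on the centre line of the jaws, within the pads' length; the fingertips stand 19 mm ahead of it and the grasp point (between the pads) is the TCP; z points along the fingers, y is the line along which they close (so a half turn about z gives the same grasp; the last joint's range is limited). The gripper opens to 91 mm and grips with 3 to 60 N. Pads are 32 mm wide; open, the fingers measure 118 mm over their backs; the gripper's body (76 mm by 178 mm) begins 60 mm behind the grasp point.
Start: joints at [-1.207, 0.32, 1.565, -0, 1.257, -0.02], TCP at [0.215, -0.533, 0.233] pointing down, gripper open.
Joint ranges: [-3.11, 3.11], [-0.84, 2.01], [0.21, 2.61], [-1.34, 4.49], [0.05, 2.63], [-2.56, 2.56]. Speed limits (rad/s): [2.57, 2.57, 3.14, 3.14, 3.14, 3.14].

INTERFACE

Orientations are given as a unit quaternion [w, x, y, z].
In Python, from workcell import sense, get_image, close_job gives the robot as it stands. The module is installed in compiled form; this text tells all that it offers.
- The arm moves only by the tool carry_out, never from a script. Its argument "steps" is a list of rows, each a list of 3 entries, a list of its own where there are three numbers: the shift along the world's x, y, z in mm, then the turn about the world's z in degrees, then the closure, from -1 (fully open) to 1 (shut). In form: [[[x, y, z], yaw, gripper], ...]. A call has 1 to 5 rows; each row is the pose to reach, as a shift and turn from the pose commanded when the call began; what a row does not reach only later rows make up. A row lasts 1/10 s, in which the tool goes at most 50 mm and 8.59 degrees, less where a joint would pass 70% of its speed; a pose out of reach is approached as far as the arm can. A call with a gripper value outside its range is refused whole. The fingers move at their own pace and stop on an object; "squeeze" is the grip in N (left out, the last holds). Time passes only in rows, so rows that repeat a pose let the fingers close. It gives the time, the measured TCP pose, the force, the opening and the grip force at its end, in the units of the state.
- sense(): the state, without advancing time (a new reading comes with each control period).
- get_image(name): name is "scene" or "top" or "wrist"; returns a dict with "pixels" (384x512x3 uint8, blue, green, red), "fov_y" (degrees; the focal length in pixels is half the picture's height over the tangent of half this angle, whatever the lens; pixels are square), "cx", "cy" (the principal point, pixels), "D" ([k1, k2, p1, p2, k3] as OpenCV has them; the pictures are not rectified), "rvec" (rotation vector, rad) and "tvec" (3), from world to camera coordinates, as OpenCV has them. Camera axes: x right, y down, z forward; pixel columns grow to the right and rows downward; lengths in m; the calibration is good to about 2 mm. A picture is of the moment at which its call begins. There is no depth.
- close_job(): hands the job in; it is judged then, once.
The state is a dict: "time_s": time; "qpos": joint angles; "joint_velocities": joint speeds; "joint_torque": joint torques, N m; "tool_pos": TCP position; "ee_rot": TCP orientation; "ft_force": force on the tool from outside, world axes, zero at the start; "wrist_torque": the same for the moment, N m; "width": finger opening in m; "gripper_force": force on a finger pad.
Only numpy, scipy, OpenCV 4.12 (cv2) and the standard library are available. Lean on these libraries where they do the work, as an engineer would, in place of code of your own. Each camera call takes 0.05 s, during which the arm holds its last target. There are 200 camera calls.

## Working session

There is one attempt and no reset: what is moved stays moved. The work goes in short steps, Python scripts to look and compute and a tool call to move; the robot and the scene stay as the last step left them, time stands still between calls to the robot, and variables do not carry over. Pictures are saved under pics/ and viewed, at most 14 in all, crops included, and the job is handed in when it is done.

Besides the shell and the picture viewer there is one more tool, called after "Call:" as name([rows], argument=value, ...), one row to a line, values as JSON. carry_out: Moves the arm, as the interface text tells. Its arguments: {"type":"object","properties":{"steps":{"type":"array"},"squeeze":{"type":"number"}},"required":["steps"]}

```bash
mkdir -p pics; cat > h.py <<'E'
import numpy as np, cv2
from workcell import sense, get_image, close_job
def cam(n):
    im=get_image(n); h=im["pixels"].shape[0]
    f=h/2/np.tan(np.radians(im["fov_y"])/2)
    im["K"]=np.array([[f,0,im["cx"]],[0,f,im["cy"]],[0,0,1.]])
    im["R"]=cv2.Rodrigues(np.array(im["rvec"],float))[0]; im["t"]=np.array(im["tvec"],float).ravel()
    im["D"]=np.array(im["D"],float); return im
def plane(im,uv,z):
    p=cv2.undistortPoints(np.array(uv,float).reshape(-1,1,2),im["K"],im["D"]).reshape(-1,2)
    d=np.c_[p,np.ones(len(p))]@im["R"]; c=-im["R"].T@im["t"]
    return c+d*((z-c[2])/d[:,2])[:,None]
def proj(im,P):
    return cv2.projectPoints(np.array(P,float).reshape(-1,1,3),np.array(im["rvec"],float),im["t"],im["K"],im["D"])[0].reshape(-1,2)
def blobs(im,lo,hi,amin=60):
    hsv=cv2.cvtColor(im["pixels"],cv2.COLOR_BGR2HSV)
    m=cv2.inRange(hsv,np.array(lo),np.array(hi))
    n,l,s,c=cv2.connectedComponentsWithStats(m)
    return [(c[i],s[i],np.argwhere(l==i)[:,::-1]) for i in range(1,n) if s[i][4]>=amin]
def yaw(q):
    w,x,y,z=q; return np.degrees(np.arctan2(2*(x*y+w*z),1-2*(y*y+z*z)))
E
python3 - <<'E'
from h import *
for n in("scene","top"):
    im=cam(n); cv2.imwrite(f"pics/{n}0.png",im["pixels"]); print(n,im["fov_y"],-im["R"].T@im["t"])
s=sense();print(s)
E
```

```text
scene 52.74901240367494 [-0.60704884 -0.76638683  0.7626766 ]
top 53.996263035247466 [ 0.21180721 -0.05181973  1.54989478]
{'time_s': 0.1, 'qpos': array([-1.20699196e+00,  3.20234944e-01,  1.56555348e+00, -1.76603512e-05,
        1.25737693e+00, -1.99891933e-02]), 'joint_velocities': array([-0.00022478, -0.00055759, -0.00141075, -0.00073346, -0.00143237,
       -0.00013002]), 'joint_torque': array([-4.95288896e-04, -4.13332450e+01, -2.32509577e+01,  7.27612618e-02,
        4.22128011e-02, -5.13198972e-05]), 'tool_pos': array([ 0.21515739, -0.53278104,  0.2322017 ]), 'ee_rot': array([-7.73323181e-04,  9.81643421e-01,  1.90723821e-01, -1.42788852e-04]), 'ft_force': array([-0.32976175,  0.2098287 ,  0.55643228]), 'wrist_torque': array([ 0.01226199, -0.00620676, -0.01770416]), 'gripper_force': 0.0, 'width': 0.0913120312527316}
```

View pics/top0.png

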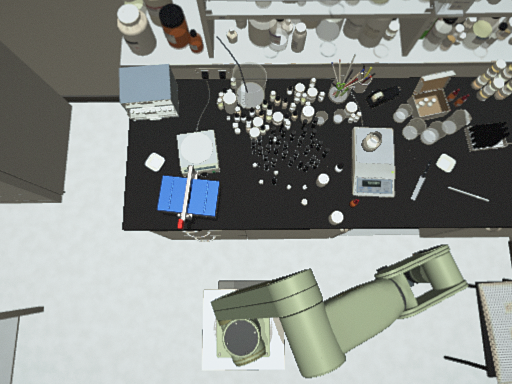

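View pics/scene0.png

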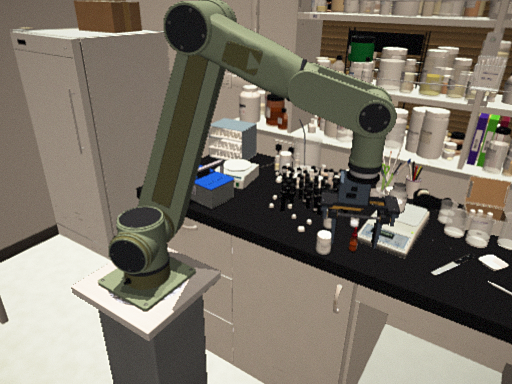

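The top view shows the blue carrier at (190,197) with the red tab at (181,224). There are jar candidates at (322,180) and (336,217), and the dropper is at (354,203). I'll enlarge the free bench next.

```bash
python3 - <<'E'
from h import *
im=cam("top"); p=im["pixels"][95:235,120:400]
cv2.imwrite("pics/topc.png",cv2.resize(p,(800,400),interpolation=cv2.INTER_CUBIC))
print(plane(im,[[190,197]],.09),plane(im,[[322,180],[336,217],[304,202],[354,203],[155,161],[446,162],[261,182],[339,168],[250,229]],.0).round(3))
E
```

```text
[[0.50688684 0.20415583 0.09      ]] [[ 0.594 -0.337  0.   ]
 [ 0.435 -0.388  0.   ]
 [ 0.5   -0.257  0.   ]
 [ 0.494 -0.466  0.   ]
 [ 0.683  0.374  0.   ]
 [ 0.668 -0.87   0.   ]
 [ 0.587 -0.078  0.   ]
 [ 0.646 -0.412  0.   ]
 [ 0.389 -0.031  0.   ]]
```

View pics/topc.png

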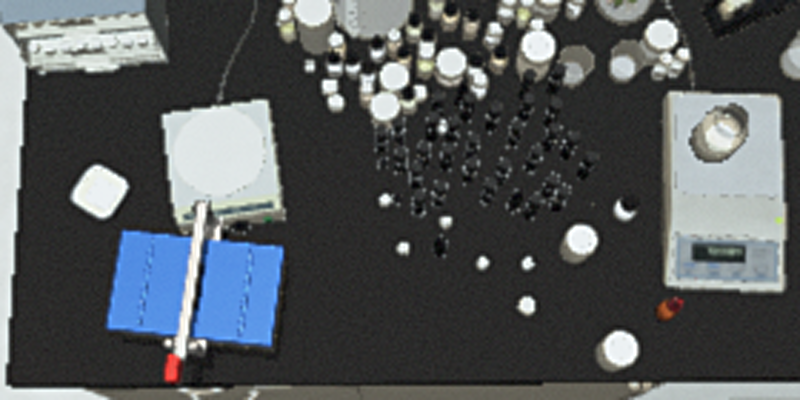

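The bench holds two white-capped jars, at crop (580,243) and (617,349). The dropper is at (670,308), the small vial at (625,207), the boat at (100,190), and the carrier is yawed by about −5°. Next I'll measure the cover and the tab.

```bash
cat >> h.py <<'E'
BLUE=((100,120,60),(125,255,255))
def bluerect(im,z):
    b=[x[2] for x in blobs(im,*BLUE,amin=80)]; p=np.vstack(b).astype(float)
    P=plane(im,p,z)[:,:2]; r=cv2.minAreaRect((P*1000).astype(np.float32)); return r
E
python3 - <<'E'
from h import *
im=cam("top")
print("blue",bluerect(im,.09))
for c,s,p in blobs(im,(0,150,90),(8,255,255),8)+blobs(im,(172,150,90),(180,255,255),8): print("red",c,s,plane(im,[c],.165).round(3))
for c,s,p in blobs(im,(0,0,190),(180,60,255),15):
    if 100<c[1]<235 and 120<c[0]<480: print("w",c.round(1),s[2:],plane(im,[c],.066).round(3))
s=cam("scene")
for c,ss,p in blobs(s,(0,150,70),(8,255,255),6): print("sred",c,ss)
E
```

```text
blue ((514.8118896484375, 212.33688354492188), (232.89364624023438, 144.36761474609375), 83.17827606201172)
red [179.62 223.72] [177 219   6  10  50] [[0.392 0.226 0.165]]
w [151.4 109.6] [ 51  20 518] [[0.889 0.381 0.066]]
w [420.9 102.7] [ 5  4 15] [[ 0.911 -0.759  0.066]]
w [307.9 109.8] [ 11  15 111] [[ 0.883 -0.279  0.066]]
w [351.2 106.5] [11 10 87] [[ 0.897 -0.463  0.066]]
w [237.1 108.4] [ 5  4 17] [[0.892 0.02  0.066]]
w [269.  111.8] [ 5  5 23] [[ 0.875 -0.115  0.066]]
w [277.4 116.4] [10 10 77] [[ 0.855 -0.15   0.066]]
w [354.3 115.9] [ 8  6 22] [[ 0.854 -0.473  0.066]]
w [400.3 115. ] [ 9  7 48] [[ 0.856 -0.667  0.066]]
w [337.6 118.1] [ 8  7 47] [[ 0.845 -0.402  0.066]]
w [256.2 126.5] [ 17  21 169] [[ 0.81  -0.06   0.066]]
w [286.8 121.1] [ 6  6 22] [[ 0.833 -0.189  0.066]]
w [248.2 123.7] [ 4  6 17] [[ 0.823 -0.027  0.066]]
w [235.  124.6] [ 5  5 21] [[0.819 0.029 0.066]]
w [374.  156.9] [  41   70 1799] [[ 0.673 -0.543  0.066]]
w [237.2 130.1] [ 5  5 20] [[0.795 0.019 0.066]]
w [195.6 154.6] [  41   90 1479] [[0.689 0.19  0.066]]
w [429.  135.5] [11 12 96] [[ 0.764 -0.778  0.066]]
w [154.4 161.5] [ 20  18 231] [[0.661 0.358 0.066]]
w [445.7 162.6] [ 19  18 227] [[ 0.646 -0.834  0.066]]
w [323.1 178.5] [11 10 82] [[ 0.584 -0.33   0.066]]
w [417.  188.3] [13 22 81] [[ 0.54  -0.706  0.066]]
w [465.3 192.4] [32 11 34] [[ 0.521 -0.898  0.066]]
w [304.  201.4] [ 5  6 25] [[ 0.49  -0.249  0.066]]
w [336.7 216.4] [ 12  12 109] [[ 0.428 -0.376  0.066]]
sred [271.85714286 103.85714286] [270 102   4   4   7]
sred [280.75 115.5 ] [278 111   6  10  16]
sred [414.80769231 172.42307692] [413 166   5  14  26]
sred [354.         246.85714286] [352 244   5   7  14]
```

Call:
carry_out([
  [[35,20,15],0,-1],
  [[70,50,30],0,-1],
  [[100,85,45],-3,-1],
  [[125,125,55],-6,-1],
  [[140,170,60],-9,-1],
], squeeze=25)

```text
time_s: 0.75
tool_pos: [0.3572, -0.3622, 0.2937]
ee_rot: [0.001, 0.994, 0.112, 0.001]
ft_force: [0.3, 0.2, -0.1]
width: 0.091
gripper_force: 0.0
```

Call:
carry_out([
  [[5,47,0],-4,-1],
  [[10,94,0],-8,-1],
  [[15,141,0],-12,-1],
  [[20,188,0],-16,-1],
  [[20,235,0],-20,-1],
])

```text
time_s: 1.25
tool_pos: [0.3754, -0.1264, 0.293]
ee_rot: [0.0, 0.998, -0.063, 0.0]
ft_force: [0.4, -0.1, 0.2]
width: 0.0907
gripper_force: 0.0
```

Call:
carry_out([
  [[0,47,0],0,-1],
  [[0,94,0],0,-1],
  [[0,141,0],0,-1],
  [[0,188,0],0,-1],
  [[0,235,0],0,-1],
])

```text
time_s: 1.75
tool_pos: [0.3748, 0.1087, 0.2932]
ee_rot: [-0.0, 0.998, -0.061, 0.0]
ft_force: [-0.0, 0.3, 0.0]
width: 0.0911
gripper_force: 0.0
```

```bash
python3 - <<'E'
from h import *
s=sense();print(s["time_s"],s["tool_pos"],yaw(s["ee_rot"]),s["qpos"].round(2))
im=cam("wrist");cv2.imwrite("pics/w1.png",im["pixels"]);print(-im["R"].T@im["t"],im["fov_y"])
E
```

```text
1.75 [0.37478926 0.10865519 0.29320083] -7.007838350969951 [ 0.25 -0.02  1.82 -0.    1.33  1.95]
[0.45337605 0.09885678 0.44529595] 64.29031969244095
```

View pics/w1.png

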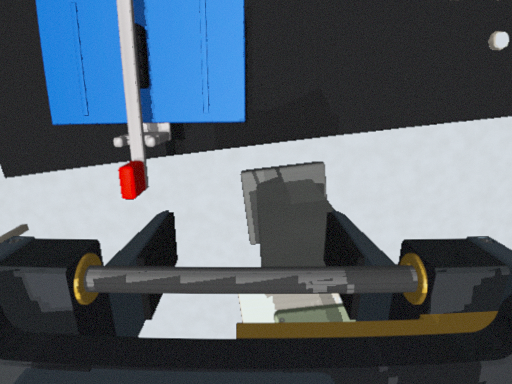

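The wrist view shows the tab at (130,180), with its top face brighter than its sides, and the keeper at (140,140). I'll measure both the tab and the cover.

```bash
python3 - <<'E'
from h import *
im=cam("wrist")
hsv=cv2.cvtColor(im["pixels"],cv2.COLOR_BGR2HSV)
for v in (100,200,235):
  for c,s,p in blobs(im,(0,150,v),(8,255,255),20):
    P=plane(im,p,.165)[:,:2]*1000; print(v,c,s,cv2.minAreaRect(P.astype(np.float32)),P.mean(0))
# wrist edges of the cover front edge
b=max(blobs(im,*BLUE,amin=200),key=lambda x:x[1][4]); 
for u in (60,90,220,235):
    q=[x for x in np.vstack([k[2] for k in blobs(im,*BLUE,amin=200)]) if x[0]==u]; print(u,plane(im,[max(q,key=lambda x:x[1])],.09))
E
```

```text
100 [135.89502762 178.01841621] [127 159  23  38 543] ((395.93084716796875, 223.31666564941406), (20.21515655517578, 39.001529693603516), 70.58241271972656) [395.13293336 223.79918703]
200 [134.36879433 180.1749409 ] [127 165  16  32 423] ((392.76312255859375, 225.82054138183594), (13.29184341430664, 30.788246154785156), 83.19019317626953) [393.23508149 225.73756891]
60 [[0.45721182 0.33226366 0.09      ]]
90 [[0.45227183 0.29561286 0.09      ]]
220 [[0.43546715 0.14410923 0.09      ]]
235 [[0.43234005 0.12724779 0.09      ]]
```

Call:
carry_out([
  [[9,46,0],0,-0.3],
  [[18,92,0],0,-0.3],
  [[18,117,-30],0,-0.3],
  [[18,117,-75],0,-0.3],
  [[18,117,-110],0,-0.3],
])

```text
time_s: 2.35
tool_pos: [0.3929, 0.2235, 0.181]
ee_rot: [0.001, 0.998, -0.061, -0.0]
ft_force: [1.2, -0.2, -0.2]
width: 0.0597
gripper_force: 0.0
```

Call:
carry_out([
  [[0,0,-20],0,-0.3],
  [[0,0,-33],0,-0.3],
  [[0,0,-33],0,1],
  [[0,0,-33],0,1],
  [[0,0,-33],0,1],
])

```text
time_s: 2.85
tool_pos: [0.3941, 0.2238, 0.151]
ee_rot: [-0.0, 0.998, -0.061, 0.001]
ft_force: [0.1, 0.7, 0.1]
width: 0.0387
gripper_force: 0.0
```

Call:
carry_out([
  [[0,0,0],0,1],
  [[0,0,0],0,1],
  [[0,0,0],0,1],
])

```text
time_s: 3.15
tool_pos: [0.3937, 0.2244, 0.1507]
ee_rot: [-0.001, 0.998, -0.061, 0.001]
ft_force: [-1.1, 3.1, 2.7]
width: 0.0164
gripper_force: 25.0
```

Call:
carry_out([
  [[2,0,12],0,1],
  [[4,0,24],0,1],
  [[6,-1,35],0,1],
  [[9,-1,45],0,1],
  [[9,-1,45],0,1],
])

```text
time_s: 3.65
tool_pos: [0.4036, 0.2235, 0.1962]
ee_rot: [-0.001, 0.998, -0.061, 0.001]
ft_force: [3.8, 2.4, -3.6]
width: 0.016
gripper_force: 25.0
```

```bash
python3 - <<'E'
import numpy as np
from h import *
a=np.radians(-6.8); c=np.array([.515,.212]); post=c+.105*np.array([np.cos(a),np.sin(a)]); print(post)
s=sense();p=s["tool_pos"];print(p,yaw(s["ee_rot"]),s["width"],s["ft_force"])
r=p[:2]-post;print(np.hypot(*r),np.degrees(np.arctan2(*r[::-1])))
for k in range(1,16):
    t=np.radians(6*k);R=np.array([[np.cos(t),-np.sin(t)],[np.sin(t),np.cos(t)]])
    print(6*k,((post+R@r-p[:2])*1000).round(0))
E
```

```text
[0.61926138 0.19956758]
[0.40355438 0.22345175 0.1962067 ] -6.988432380895422 0.016031924237741992 [ 3.78587156  2.41478662 -3.63910744]
0.21702526101902084 173.68165893678372
6 [ -1. -23.]
12 [ -0. -45.]
18 [  3. -68.]
24 [  9. -90.]
30 [  17. -111.]
36 [  27. -131.]
42 [  39. -150.]
48 [  54. -168.]
54 [  70. -184.]
60 [  87. -199.]
66 [ 106. -211.]
72 [ 126. -222.]
78 [ 147. -230.]
84 [ 169. -236.]
90 [ 192. -240.]
```

Call:
carry_out([
  [[-1,-23,0],6,1],
  [[0,-45,0],12,1],
  [[3,-68,0],18,1],
  [[9,-90,0],24,1],
  [[17,-111,0],30,1],
])

```text
time_s: 4.15
tool_pos: [0.4208, 0.1121, 0.1953]
ee_rot: [-0.001, 0.979, 0.202, 0.002]
ft_force: [6.2, 6.8, -4.2]
width: 0.0164
gripper_force: 25.0
```

Call:
carry_out([
  [[10,-20,0],6,1],
  [[22,-39,0],12,1],
  [[37,-57,0],18,1],
  [[53,-73,0],24,1],
  [[70,-88,0],30,1],
])

```text
time_s: 4.65
tool_pos: [0.4904, 0.0255, 0.1949]
ee_rot: [-0.002, 0.894, 0.447, 0.002]
ft_force: [6.4, 12.6, -5.0]
width: 0.016
gripper_force: 25.0
```

Call:
carry_out([
  [[19,-12,0],6,1],
  [[39,-23,0],12,1],
  [[60,-31,0],18,1],
  [[82,-37,0],24,1],
  [[93,-39,0],27,1],
])

```text
time_s: 5.15
tool_pos: [0.5821, -0.0136, 0.1939]
ee_rot: [-0.003, 0.765, 0.643, -0.0]
ft_force: [-1.7, 5.0, -2.5]
width: 0.016
gripper_force: 25.0
```

Call:
carry_out([
  [[-1,-4,-20],0,1],
  [[-1,-9,-43],0,1],
  [[-1,-10,-54],0,1],
  [[-1,-10,-54],0,-0.2],
  [[-1,-10,-54],0,-0.2],
])

```text
time_s: 5.65
tool_pos: [0.5815, -0.0256, 0.1416]
ee_rot: [0.001, 0.766, 0.643, -0.0]
ft_force: [1.0, 0.2, -0.1]
width: 0.0291
gripper_force: 0.0
```

Call:
carry_out([
  [[0,0,0],0,-0.2],
  [[0,0,0],0,-0.2],
  [[0,0,30],0,-0.2],
  [[0,0,80],0,-0.2],
  [[0,0,110],0,-0.2],
])

```text
time_s: 6.15
tool_pos: [0.5824, -0.0253, 0.2551]
ee_rot: [0.002, 0.766, 0.643, 0.002]
ft_force: [0.7, 0.6, 0.5]
width: 0.0546
gripper_force: 0.0
```

```bash
python3 - <<'E'
from h import *
s=sense();print(s["time_s"],s["tool_pos"],yaw(s["ee_rot"]))
im=cam("wrist");cv2.imwrite("pics/w2.png",im["pixels"])
t=cam("top");print(bluerect(t,.09))
E
```

```text
6.15 [ 0.58238172 -0.0253163   0.25507747] 79.98292853830984
((515.0172119140625, 212.48428344726562), (232.34410095214844, 144.54718017578125), 83.32994842529297)
```

View pics/w2.png

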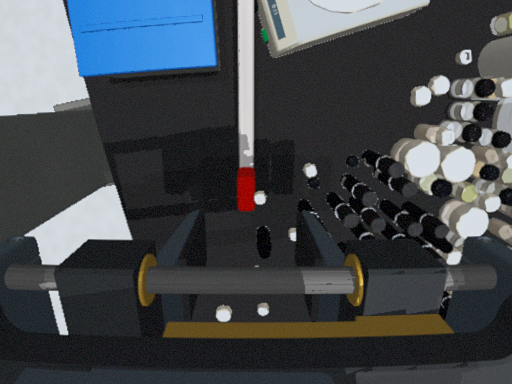

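The bar is swung aside to about 1.52 rad and the cover is still seated. Next is the cover handle.

Call:
carry_out([
  [[0,30,10],-8.5,0],
  [[-15,70,15],-17,0],
  [[-30,110,15],-25.5,0],
  [[-45,150,15],-34,0],
  [[-60,190,15],-42.5,0],
])

```text
time_s: 6.75
tool_pos: [0.5209, 0.1643, 0.2656]
ee_rot: [0.0, 0.947, 0.322, -0.0]
ft_force: [1.4, 0.1, -0.8]
width: 0.0458
gripper_force: 0.0
```

Call:
carry_out([
  [[-7,30,0],-8.5,0],
  [[-7,47,0],-17,0],
  [[-7,47,0],-25.5,0],
  [[-7,47,0],-34,0],
  [[-7,47,-20],-42.5,0],
])

```text
time_s: 7.25
tool_pos: [0.5162, 0.2109, 0.2477]
ee_rot: [-0.001, 0.999, -0.042, 0.003]
ft_force: [0.8, 0.7, 0.3]
width: 0.0454
gripper_force: 0.0
```

```bash
python3 - <<'E'
from h import *
s=sense();print(s["time_s"],s["tool_pos"],yaw(s["ee_rot"]))
im=cam("wrist");cv2.imwrite("pics/w3.png",im["pixels"])
E
```

```text
7.25 [0.51615598 0.21090027 0.24770325] -4.83670543024385
```

View pics/w3.png

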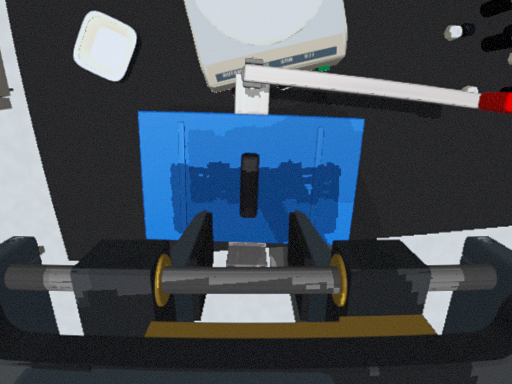

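The wrist view shows the cover seated, with the handle at (249,185) between the fingers and the bar aside at the rear. I'll refine the handle position by colour.

```bash
python3 - <<'E'
from h import *
im=cam("wrist")
for c,s,p in blobs(im,(0,0,0),(180,255,55),150):
    if 230<c[0]<270 and 140<c[1]<220:
        P=plane(im,p,.114)[:,:2]*1000;print(c,s,cv2.minAreaRect(P.astype(np.float32)))
bl=np.vstack([b[2] for b in blobs(im,*BLUE,amin=200)])
print(plane(im,[[140,112],[363,119]],.09))
E
```

```text
[245.87402491 217.08126404] [    0     0   512   384 97940] ((463.44512939453125, 205.8877410888672), (646.6798095703125, 435.628662109375), 84.93767547607422)
[246.52409639 185.37048193] [238 151  19  65 996] ((515.4063720703125, 212.25856018066406), (16.95952796936035, 63.42803955078125), 84.26556396484375)
[[0.59093518 0.31052876 0.09      ]
 [0.56485348 0.09296714 0.09      ]]
```

Call:
carry_out([
  [[-1,1,-40],-2,0],
  [[-1,1,-80],-2,0],
  [[-1,1,-115],-2,-0.3],
  [[-1,1,-130],-2,-0.3],
  [[-1,1,-135],-2,-0.3],
])

```text
time_s: 7.85
tool_pos: [0.5126, 0.2105, 0.1093]
ee_rot: [0.001, 0.998, -0.055, -0.002]
ft_force: [-8.5, -5.2, 20.9]
width: 0.059
gripper_force: 11.9
```

Call:
carry_out([
  [[0,0,0],0,1],
  [[0,0,0],0,1],
  [[0,0,0],0,1],
  [[0,0,0],0,1],
  [[0,0,0],0,1],
], squeeze=50)

```text
time_s: 8.35
tool_pos: [0.5143, 0.2112, 0.1115]
ee_rot: [-0.0, 0.998, -0.057, 0.0]
ft_force: [0.2, 1.0, 0.6]
width: 0.0223
gripper_force: 0.0
```

Call:
carry_out([
  [[0,0,0],0,1],
  [[0,0,0],0,1],
  [[0,0,10],0,1],
  [[0,0,30],0,1],
  [[0,0,60],0,1],
])

```text
time_s: 8.85
tool_pos: [0.5125, 0.2104, 0.1701]
ee_rot: [0.001, 0.998, -0.057, -0.002]
ft_force: [1.7, -0.4, -2.2]
width: 0.0174
gripper_force: 50.0
```

Call:
carry_out([
  [[0,0,35],0,1],
  [[0,0,70],0,1],
  [[0,0,90],0,1],
  [[0,0,90],0,1],
])

```text
time_s: 9.25
tool_pos: [0.5153, 0.2115, 0.2644]
ee_rot: [-0.001, 0.998, -0.057, 0.003]
ft_force: [1.1, -0.5, -3.0]
width: 0.0179
gripper_force: 50.0
```

Call:
carry_out([
  [[-5,-40,0],1,1],
  [[-10,-80,0],2,1],
  [[-20,-120,0],3,1],
  [[-30,-160,0],4,1],
  [[-40,-200,0],5,1],
])

```text
time_s: 9.75
tool_pos: [0.4723, 0.0096, 0.2592]
ee_rot: [0.0, 1.0, -0.013, -0.002]
ft_force: [1.2, 0.3, -2.4]
width: 0.0176
gripper_force: 50.0
```

Call:
carry_out([
  [[0,-35,0],1.6,1],
  [[0,-62,-20],1.6,1],
  [[0,-62,-60],1.6,1],
  [[0,-62,-100],1.6,1],
  [[0,-62,-140],1.6,1],
])

```text
time_s: 10.25
tool_pos: [0.4724, -0.0512, 0.1184]
ee_rot: [-0.0, 1.0, 0.0, -0.001]
ft_force: [-0.1, -0.0, -2.4]
width: 0.0175
gripper_force: 50.0
```

Call:
carry_out([
  [[0,0,-25],0,1],
  [[0,0,-50],0,1],
  [[0,0,-70],0,1],
  [[0,0,-79],0,1],
  [[0,0,-79],0,1],
])

```text
time_s: 10.75
tool_pos: [0.4723, -0.0507, 0.0403]
ee_rot: [-0.0, 1.0, 0.001, -0.002]
ft_force: [0.3, 0.6, -2.2]
width: 0.0178
gripper_force: 50.0
```

```bash
python3 - <<'E'
from h import *
s=sense();print(s["time_s"],s["tool_pos"],yaw(s["ee_rot"]),s["width"],s["gripper_force"],s["ft_force"])
t=cam("top");print(bluerect(t,.012))
E
```

```text
10.75 [ 0.47228049 -0.05068453  0.04027965] 0.08689544093492209 0.017779320855006525 49.99833047389984 [ 0.32744278  0.61508171 -2.16995475]
((474.6073913574219, -51.5770263671875), (232.6676025390625, 142.5348663330078), 89.50852966308594)
```

Lower 7 mm more, release and retreat.

Call:
carry_out([
  [[0,0,-4],0,1],
  [[0,0,-7],0,1],
  [[0,0,-7],0,0],
  [[0,0,-7],0,0],
  [[0,0,-7],0,0],
])

```text
time_s: 11.3
tool_pos: [0.4745, -0.0509, 0.0355]
ee_rot: [0.0, 1.0, 0.001, 0.001]
ft_force: [0.7, -0.8, -0.3]
width: 0.0388
gripper_force: 0.0
```

Call:
carry_out([
  [[0,0,30],0,0],
  [[0,0,75],0,0],
  [[0,0,120],0,-0.5],
  [[0,0,165],0,-1],
  [[0,0,190],0,-1],
])

```text
time_s: 11.8
tool_pos: [0.4753, -0.051, 0.2293]
ee_rot: [0.0, 1.0, 0.001, 0.003]
ft_force: [-0.6, 0.1, 0.5]
width: 0.0665
gripper_force: 0.0
```

Call:
carry_out([
  [[0,-45,0],0,-1],
  [[-5,-90,0],0,-1],
  [[-10,-135,0],0,-1],
  [[-20,-180,0],0,-1],
  [[-20,-225,0],0,-1],
])

```text
time_s: 12.3
tool_pos: [0.4528, -0.2774, 0.2255]
ee_rot: [0.0, 1.0, 0.0, 0.0]
ft_force: [-0.1, 0.3, 0.2]
width: 0.091
gripper_force: 0.0
```

```bash
python3 - <<'E'
from h import *
s=sense();print(s["time_s"],s["tool_pos"],yaw(s["ee_rot"]))
im=cam("wrist");cv2.imwrite("pics/w4.png",im["pixels"])
for c,ss,p in blobs(im,(0,0,200),(180,50,255),100): print(c.round(),ss[2:],plane(im,[c],.065).round(3))
t=cam("top");print(bluerect(t,.012))
E
```

```text
12.3 [ 0.45277315 -0.27739852  0.22548687] 0.05716632127819429
[367.   5.] [ 22  12 177] [[ 0.62  -0.387  0.065]]
[126.  13.] [ 13  13 127] [[ 0.613 -0.161  0.065]]
[305.  45.] [  44   48 1614] [[ 0.583 -0.33   0.065]]
[460.  37.] [ 54  21 465] [[ 0.595 -0.483  0.065]]
[75. 53.] [ 11  13 118] [[ 0.579 -0.107  0.065]]
[430.  74.] [ 18  59 146] [[ 0.559 -0.455  0.065]]
[176.  72.] [ 12  14 132] [[ 0.559 -0.206  0.065]]
[234.  74.] [ 13  14 140] [[ 0.557 -0.262  0.065]]
[233. 129.] [ 18  19 266] [[ 0.504 -0.26   0.065]]
[416. 223.] [ 179   84 5240] [[ 0.401 -0.464  0.065]]
[ 73. 226.] [ 142   54 4065] [[ 0.396 -0.076  0.065]]
[276. 239.] [  98   55 5254] [[ 0.382 -0.307  0.065]]
[264. 311.] [ 156   44 4632] [[ 0.285 -0.295  0.065]]
((474.6073913574219, -51.576988220214844), (232.66766357421875, 142.53485107421875), 89.50846862792969)
```

View pics/w4.png

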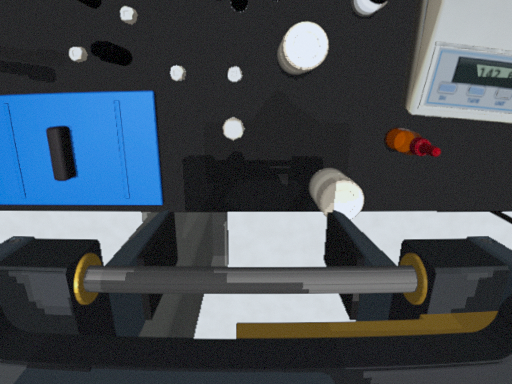

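The cover lies flat at (475,−52) mm. Jar A is at image (305,45), i.e. (0.583,−0.330) m, and jar B is near the front edge. I'll take jar A first, closing along about 30° to clear its neighbours.

Call:
carry_out([
  [[26,-11,0],-8.5,-1],
  [[52,-22,0],-17,-1],
  [[78,-33,0],-25.5,-1],
  [[104,-44,0],-34,-1],
  [[130,-53,0],-42.5,-1],
])

```text
time_s: 12.9
tool_pos: [0.5851, -0.3285, 0.2251]
ee_rot: [-0.0, 0.931, -0.365, -0.0]
ft_force: [-0.3, -0.5, 1.1]
width: 0.0911
gripper_force: 0.0
```

Call:
carry_out([
  [[0,0,-20],-8.5,-1],
  [[0,0,-50],-17.5,-1],
  [[0,0,-90],-17.5,-1],
  [[0,0,-125],-17.5,-1],
  [[0,0,-145],-17.5,-1],
])

```text
time_s: 13.4
tool_pos: [0.5826, -0.327, 0.0768]
ee_rot: [-0.0, 0.866, -0.499, -0.003]
ft_force: [0.1, 0.8, -0.7]
width: 0.0911
gripper_force: 0.0
```

```bash
python3 - <<'E'
from h import *
s=sense();print(s["time_s"],s["tool_pos"],yaw(s["ee_rot"]),s["ft_force"])
im=cam("wrist");cv2.imwrite("pics/w5.png",im["pixels"])
E
```

```text
13.4 [ 0.58262468 -0.32698189  0.07682859] -59.89386607584825 [ 0.12483224  0.78064927 -0.65058311]
```

View pics/w5.png

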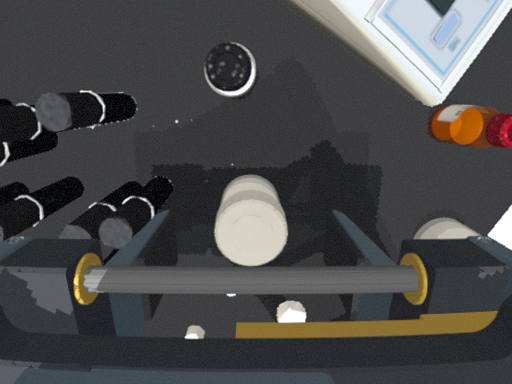

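The wrist view shows the jar centred between the fingers at (250,225). Black vials sit near the left finger around (118,230), so I'll check their clearance.

```bash
python3 - <<'E'
from h import *
im=cam("wrist");s=sense();p=s["tool_pos"]
for sgn in(1,-1):
  d=sgn*np.array([np.cos(np.radians(30)),np.sin(np.radians(30)),0]); n=np.array([-d[1],d[0],0])
  for k in(.045,.059):print(sgn,k,(p+d*k)[:2].round(3),proj(im,[[*(p+d*k+n*q)[:2],.02] for q in(-.016,.016)]).round())
print(plane(im,[[160,190],[128,108]],0.).round(3),plane(im,[[118,232]],.05).round(3),plane(im,[[230,68]],.05),plane(im,[[250,228]],.066))
E
```

```text
1 0.045 [ 0.621 -0.304] [[184. 192.]
 [187. 234.]]
1 0.059 [ 0.633 -0.297] [[165. 192.]
 [168. 233.]]
-1 0.045 [ 0.543 -0.349] [[309. 233.]
 [312. 192.]]
-1 0.059 [ 0.531 -0.356] [[328. 233.]
 [331. 192.]]
[[ 0.647 -0.303  0.   ]
 [ 0.694 -0.347  0.   ]] [[ 0.653 -0.284  0.05 ]] [[ 0.63835794 -0.40486058  0.05      ]] [[ 0.58558446 -0.3352525   0.066     ]]
```

Call:
carry_out([
  [[2,-6,0],0,-0.5],
  [[2,-6,0],0,-0.5],
  [[2,-6,-15],0,-0.5],
  [[2,-6,-30],0,-0.5],
  [[2,-6,-38],0,-0.5],
])

```text
time_s: 14.0
tool_pos: [0.5849, -0.3342, 0.0399]
ee_rot: [0.0, 0.866, -0.499, -0.002]
ft_force: [-0.1, -0.4, -0.7]
width: 0.0682
gripper_force: 0.0
```

Call:
carry_out([
  [[0,0,0],0,1],
  [[0,0,0],0,1],
  [[0,0,0],0,1],
  [[0,0,0],0,1],
], squeeze=20)

```text
time_s: 14.4
tool_pos: [0.5864, -0.335, 0.0425]
ee_rot: [0.0, 0.866, -0.499, 0.001]
ft_force: [0.4, -0.2, -0.4]
width: 0.0423
gripper_force: 20.0
```

Call:
carry_out([
  [[0,0,35],0,1],
  [[0,0,80],0,1],
  [[0,0,125],0,1],
  [[0,20,165],0,1],
  [[0,55,190],0,1],
])

```text
time_s: 14.9
tool_pos: [0.5869, -0.2816, 0.2361]
ee_rot: [0.0, 0.866, -0.501, 0.003]
ft_force: [-0.2, 0.3, -0.1]
width: 0.0421
gripper_force: 20.0
```

Call:
carry_out([
  [[-10,45,0],7,1],
  [[-20,90,0],14,1],
  [[-30,135,0],21,1],
  [[-34,180,0],28,1],
  [[-34,225,0],35,1],
])

```text
time_s: 15.4
tool_pos: [0.5511, -0.0532, 0.2326]
ee_rot: [-0.0, 0.977, -0.214, 0.0]
ft_force: [1.1, 0.2, -1.0]
width: 0.0421
gripper_force: 20.0
```

Call:
carry_out([
  [[0,45,0],7,1],
  [[0,90,0],13,1],
  [[0,135,0],18,1],
  [[0,180,0],18,1],
  [[0,225,0],18,1],
])

```text
time_s: 15.9
tool_pos: [0.5517, 0.172, 0.2325]
ee_rot: [-0.0, 0.998, -0.06, 0.001]
ft_force: [0.4, -1.0, -1.1]
width: 0.0422
gripper_force: 20.0
```

Call:
carry_out([
  [[0,45,0],0,1],
  [[0,84,0],0,1],
  [[0,84,0],0,1],
])

```text
time_s: 16.2
tool_pos: [0.5516, 0.2588, 0.232]
ee_rot: [-0.001, 0.998, -0.058, 0.0]
ft_force: [0.3, -1.2, -0.4]
width: 0.0417
gripper_force: 20.0
```

```bash
python3 - <<'E'
from h import *
s=sense();print(s["time_s"],s["tool_pos"],yaw(s["ee_rot"]),s["ft_force"],s["width"],s["gripper_force"])
im=cam("wrist");cv2.imwrite("pics/w6.png",im["pixels"])
print(proj(im,[[.5522,.2539,.02],[.5414,.1625,.02]]))
E
```

```text
16.2 [0.55160268 0.25876783 0.23197112] -6.634611806406177 [ 0.31673293 -1.2265292  -0.42729396] 0.04173966225570304 19.98112153425609
[[254.31780655 166.58338468]
 [329.688908   166.85067125]]
```

View pics/w6.png

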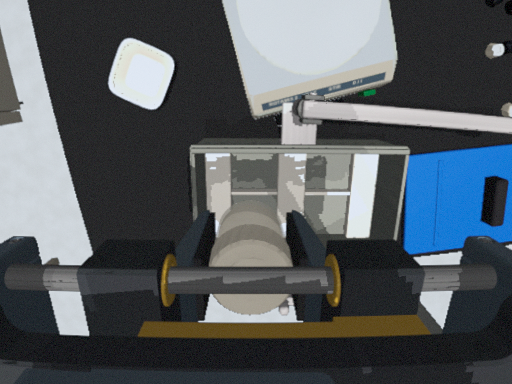

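The carrier is open and its pockets project where I predicted, at (254,167) and (330,167). I'll lower the jar into the left rear pocket.

Call:
carry_out([
  [[0,-5,-40],0,1],
  [[0,-5,-85],0,1],
  [[0,-5,-125],0,1],
  [[0,-5,-155],0,1],
  [[0,-5,-172],0,1],
])

```text
time_s: 16.75
tool_pos: [0.5507, 0.247, 0.0575]
ee_rot: [0.001, 0.998, -0.061, -0.002]
ft_force: [-0.3, 0.4, -0.1]
width: 0.042
gripper_force: 20.0
```

Call:
carry_out([
  [[0,0,-5],0,1],
  [[0,0,-9],0,1],
  [[0,0,-11],0,1],
  [[0,0,-11],0,1],
])

```text
time_s: 17.15
tool_pos: [0.5525, 0.2489, 0.0499]
ee_rot: [-0.0, 0.998, -0.061, 0.001]
ft_force: [-0.2, -1.0, -0.4]
width: 0.0418
gripper_force: 20.0
```

Call:
carry_out([
  [[0,4,-1],0,1],
  [[0,4,-3],0,1],
  [[0,4,-3],0,1],
])

```text
time_s: 17.45
tool_pos: [0.5527, 0.2539, 0.0473]
ee_rot: [-0.001, 0.998, -0.06, 0.001]
ft_force: [0.0, 0.7, 5.0]
width: 0.0422
gripper_force: 20.0
```

Call:
carry_out([
  [[0,0,0],0,-0.35],
  [[0,0,0],0,-0.35],
  [[0,0,0],0,-0.35],
  [[0,0,0],0,-0.35],
  [[0,0,5],0,-0.35],
])

```text
time_s: 17.95
tool_pos: [0.5514, 0.2529, 0.0504]
ee_rot: [0.0, 0.998, -0.06, -0.001]
ft_force: [-0.0, 0.2, -0.1]
width: 0.0613
gripper_force: 0.0
```

Call:
carry_out([
  [[0,0,40],0,-0.35],
  [[0,0,85],0,-0.35],
  [[0,0,130],0,-0.35],
  [[0,0,165],0,-0.35],
  [[0,-30,180],0,-1],
])

```text
time_s: 18.45
tool_pos: [0.5537, 0.2258, 0.2356]
ee_rot: [-0.002, 0.998, -0.059, 0.004]
ft_force: [0.0, -0.3, -0.2]
width: 0.0669
gripper_force: 0.0
```

```bash
python3 - <<'E'
from h import *
s=sense();print(s["time_s"],s["tool_pos"],yaw(s["ee_rot"]))
im=cam("wrist");cv2.imwrite("pics/w7.png",im["pixels"])
t=cam("top");print(bluerect(t,.012))
for c,s,p in blobs(t,(0,0,190),(180,60,255),40):
    if 170<c[1]<235 and 300<c[0]<350: print("w",c.round(1),s[2:],plane(t,[c],.066).round(3))
E
```

```text
18.45 [0.55365715 0.22584903 0.2356059 ] -6.732350591832248
((474.6077880859375, -51.54463195800781), (232.60299682617188, 142.53480529785156), 89.5084228515625)
w [336.8 216.4] [ 12  12 107] [[ 0.428 -0.377  0.066]]
```

View pics/w7.png

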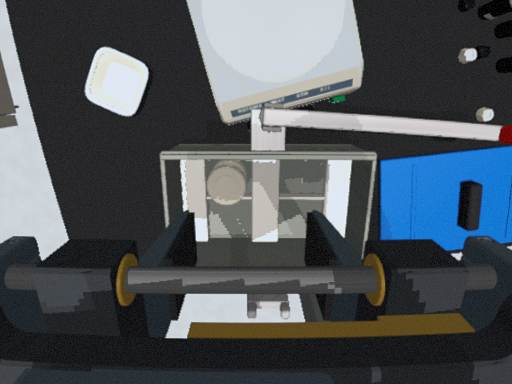

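Jar A stands in the left rear pocket at (227,182). On to jar B.

Call:
carry_out([
  [[-9,-47,0],0,-1],
  [[-18,-94,0],0,-1],
  [[-27,-141,0],0,-1],
  [[-36,-188,0],0,-1],
  [[-45,-235,0],0,-1],
])

```text
time_s: 19.05
tool_pos: [0.5061, -0.0131, 0.2304]
ee_rot: [-0.0, 0.998, -0.06, -0.0]
ft_force: [0.1, 0.0, -0.4]
width: 0.0911
gripper_force: 0.0
```

Call:
carry_out([
  [[-10,-47,0],0,-1],
  [[-20,-94,0],0,-1],
  [[-30,-141,0],0,-1],
  [[-40,-188,0],0,-1],
  [[-50,-235,0],0,-1],
])

```text
time_s: 19.55
tool_pos: [0.4562, -0.2482, 0.2305]
ee_rot: [-0.0, 0.998, -0.06, -0.0]
ft_force: [0.9, -0.3, -0.4]
width: 0.0911
gripper_force: 0.0
```

Call:
carry_out([
  [[-10,-47,0],0,-1],
  [[-21,-94,0],0,-1],
  [[-31,-133,-40],0,-1],
  [[-31,-133,-80],0,-1],
  [[-31,-133,-120],0,-1],
])

```text
time_s: 20.05
tool_pos: [0.4251, -0.3809, 0.1087]
ee_rot: [-0.0, 0.998, -0.062, -0.0]
ft_force: [0.5, 0.8, -0.4]
width: 0.0912
gripper_force: 0.0
```

```bash
python3 - <<'E'
from h import *
s=sense();print(s["time_s"],s["tool_pos"],yaw(s["ee_rot"]),s["ft_force"])
im=cam("wrist");cv2.imwrite("pics/w8.png",im["pixels"])
print(proj(im,[[.428,-.377,.066],[.428,-.377,0]]))
E
```

```text
20.05 [ 0.42512089 -0.38090888  0.10870873] -7.088142844997535 [ 0.52500435  0.81739986 -0.39630622]
[[243.77345574 216.93942886]
 [245.27322632 189.54758501]]
```

View pics/w8.png

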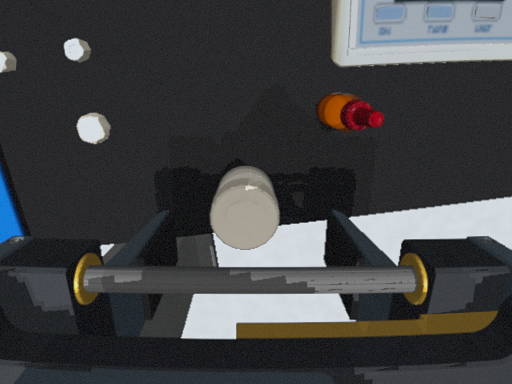

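Jar B is centred at (244,215), matching the projection, and the dropper at (345,112) is clear.

Call:
carry_out([
  [[3,3,-20],0,-0.7],
  [[3,3,-45],0,-0.7],
  [[3,3,-60],0,-0.7],
  [[3,3,-67],0,-0.7],
  [[3,3,-67],0,1],
])

```text
time_s: 20.6
tool_pos: [0.429, -0.3763, 0.0436]
ee_rot: [-0.001, 0.998, -0.06, -0.001]
ft_force: [0.5, -0.0, 0.8]
width: 0.0721
gripper_force: 0.0
```

Call:
carry_out([
  [[0,0,0],0,1],
  [[0,0,0],0,1],
  [[0,0,0],0,1],
  [[0,0,0],0,1],
])

```text
time_s: 21.0
tool_pos: [0.4294, -0.3772, 0.0449]
ee_rot: [0.001, 0.998, -0.06, 0.001]
ft_force: [0.4, 0.8, 3.4]
width: 0.0459
gripper_force: 20.0
```

Call:
carry_out([
  [[0,0,35],0,1],
  [[0,0,80],0,1],
  [[0,0,125],0,1],
  [[5,20,165],0,1],
  [[10,50,190],0,1],
])

```text
time_s: 21.5
tool_pos: [0.4398, -0.328, 0.2375]
ee_rot: [0.002, 0.998, -0.061, 0.002]
ft_force: [0.3, 0.5, -0.2]
width: 0.0464
gripper_force: 20.0
```

Call:
carry_out([
  [[10,47,0],0,1],
  [[20,94,0],0,1],
  [[30,141,0],0,1],
  [[40,188,0],0,1],
  [[49,235,0],0,1],
])

```text
time_s: 22.0
tool_pos: [0.4879, -0.09, 0.2342]
ee_rot: [0.0, 0.998, -0.061, 0.0]
ft_force: [0.2, -0.4, 0.2]
width: 0.046
gripper_force: 20.0
```

Call:
carry_out([
  [[10,47,0],0,1],
  [[20,94,0],0,1],
  [[30,141,0],0,1],
  [[40,188,0],0,1],
  [[53,235,0],0,1],
])

```text
time_s: 22.5
tool_pos: [0.5406, 0.145, 0.2341]
ee_rot: [0.0, 0.998, -0.06, -0.0]
ft_force: [1.6, -1.4, -1.8]
width: 0.0459
gripper_force: 20.0
```

Call:
carry_out([
  [[0,19,0],0,1],
  [[0,19,0],0,1],
  [[0,19,0],0,1],
])

```text
time_s: 22.8
tool_pos: [0.5406, 0.1619, 0.2337]
ee_rot: [0.001, 0.998, -0.06, -0.0]
ft_force: [0.1, -0.4, -1.2]
width: 0.0461
gripper_force: 20.0
```

Call:
carry_out([
  [[0,0,-40],0,1],
  [[0,0,-85],0,1],
  [[0,0,-125],0,1],
  [[0,0,-155],0,1],
  [[0,0,-172],0,1],
])

```text
time_s: 23.3
tool_pos: [0.5392, 0.1597, 0.0595]
ee_rot: [0.001, 0.998, -0.061, -0.002]
ft_force: [-0.1, 0.1, -0.6]
width: 0.0456
gripper_force: 20.0
```

Call:
carry_out([
  [[0,0,-5],0,1],
  [[0,0,-9],0,1],
  [[0,0,-12],0,1],
  [[0,0,-12],0,1],
])

```text
time_s: 23.7
tool_pos: [0.5415, 0.162, 0.0507]
ee_rot: [-0.0, 0.998, -0.061, 0.001]
ft_force: [0.1, 0.5, -1.8]
width: 0.0463
gripper_force: 20.0
```

Call:
carry_out([
  [[0,0,-2],0,1],
  [[0,0,-2],0,-0.35],
  [[0,0,-2],0,-0.35],
  [[0,0,-2],0,-0.35],
  [[0,0,-2],0,-0.35],
])

```text
time_s: 24.2
tool_pos: [0.541, 0.1622, 0.048]
ee_rot: [0.0, 0.998, -0.06, 0.0]
ft_force: [0.3, -0.5, -0.1]
width: 0.0613
gripper_force: 0.0
```

Call:
carry_out([
  [[0,0,40],0,-0.35],
  [[0,0,85],0,-0.35],
  [[0,0,130],0,-0.35],
  [[0,0,165],0,-0.35],
  [[-20,-30,195],0,-0.35],
])

```text
time_s: 24.7
tool_pos: [0.5231, 0.1341, 0.2451]
ee_rot: [-0.001, 0.998, -0.059, 0.002]
ft_force: [-0.4, 0.2, 0.3]
width: 0.0616
gripper_force: 0.0
```

Call:
carry_out([
  [[-10,-40,0],1,-0.3],
  [[-20,-80,0],2,-0.3],
  [[-30,-120,0],3,-0.3],
  [[-45,-160,-10],5,-0.3],
  [[-47,-186,-20],7,-0.3],
])

```text
time_s: 25.2
tool_pos: [0.4723, -0.0559, 0.2231]
ee_rot: [0.0, 1.0, 0.001, -0.0]
ft_force: [0.5, -0.3, 0.3]
width: 0.0595
gripper_force: 0.0
```

```bash
python3 - <<'E'
from h import *
s=sense();print(s["time_s"],s["tool_pos"],yaw(s["ee_rot"]))
im=cam("wrist");cv2.imwrite("pics/w9.png",im["pixels"])
for c,ss,p in blobs(im,(0,0,0),(180,255,55),150):
    P=plane(im,p,.036)[:,:2]*1000;print(c,ss[2:],cv2.minAreaRect(P.astype(np.float32)))
t=cam("top");print(bluerect(t,.012))
E
```

```text
25.2 [ 0.47233364 -0.05587046  0.2230548 ] 0.08919954025614131
[311.90479472 100.18628882] [  499   226 73998] ((532.9110107421875, -79.4486083984375), (254.28033447265625, 615.2042236328125), 0.3448287844657898)
[245.42133333 196.31866667] [ 15  54 750] ((442.3153381347656, -50.230621337890625), (64.91238403320312, 16.129268646240234), 0.17724163830280304)
[241.2833516  316.89758161] [  512   172 39241] ((285.533935546875, -61.62188720703125), (280.466552734375, 780.6253051757812), 1.5427055358886719)
[421.84567901 312.00617284] [ 46   5 162] ((277.2103576660156, -292.13995361328125), (65.19041442871094, 5.746833801269531), 89.9344711303711)
((432.5274658203125, -72.06019592285156), (189.43699645996094, 116.05013275146484), 89.50389862060547)
```

View pics/w9.png

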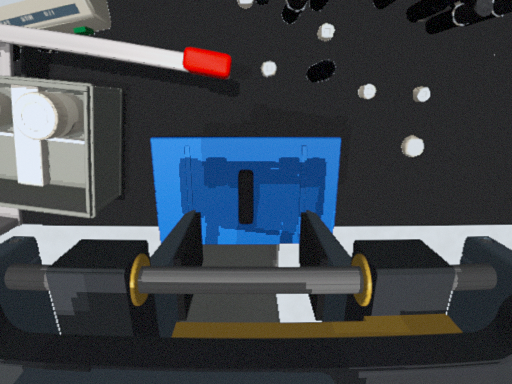

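The cover has been knocked: its handle is now at (0.442,−0.050) with yaw about 0. Jar B stands in the right rear pocket. I'll regrasp at the new place.

Call:
carry_out([
  [[-30,6,-40],0,-0.3],
  [[-30,6,-85],0,-0.3],
  [[-30,6,-130],0,-0.3],
  [[-30,6,-165],0,-0.3],
  [[-30,6,-180],0,-0.3],
])

```text
time_s: 25.8
tool_pos: [0.4423, -0.0468, 0.0403]
ee_rot: [-0.0, 1.0, 0.001, -0.003]
ft_force: [0.3, 0.2, 1.4]
width: 0.0591
gripper_force: 0.0
```

Call:
carry_out([
  [[0,0,-5],0,-0.3],
  [[0,0,-7],0,1],
  [[0,0,-7],0,1],
  [[0,0,-7],0,1],
  [[0,0,-7],0,1],
], squeeze=50)

```text
time_s: 26.3
tool_pos: [0.4447, -0.0479, 0.0369]
ee_rot: [0.0, 1.0, 0.001, 0.001]
ft_force: [-0.6, 0.1, -0.3]
width: 0.0305
gripper_force: 0.0
```

Call:
carry_out([
  [[0,0,0],0,1],
  [[0,0,0],0,1],
  [[0,0,0],0,1],
  [[0,0,0],0,1],
])

```text
time_s: 26.7
tool_pos: [0.4445, -0.0482, 0.0365]
ee_rot: [0.0, 1.0, 0.001, 0.001]
ft_force: [-0.2, -2.2, 6.4]
width: 0.0176
gripper_force: 50.0
```

Call:
carry_out([
  [[0,0,20],0,1],
  [[0,0,60],0,1],
  [[0,0,105],0,1],
  [[0,0,150],0,1],
  [[0,0,195],0,1],
])

```text
time_s: 27.2
tool_pos: [0.4431, -0.0475, 0.2322]
ee_rot: [-0.0, 1.0, 0.001, -0.001]
ft_force: [1.0, -1.0, -2.1]
width: 0.0177
gripper_force: 50.0
```

Call:
carry_out([
  [[0,0,28],0,1],
  [[0,40,28],-1,1],
  [[10,80,28],-2,1],
  [[20,120,28],-3,1],
  [[35,160,28],-4,1],
])

```text
time_s: 27.7
tool_pos: [0.4781, 0.1136, 0.2584]
ee_rot: [0.0, 0.999, -0.035, -0.001]
ft_force: [1.3, -0.2, -1.8]
width: 0.0176
gripper_force: 50.0
```

Call:
carry_out([
  [[15,35,0],-1,1],
  [[28,70,0],-2,1],
  [[35,100,0],-2.8,1],
  [[35,100,0],-2.8,1],
  [[35,100,0],-2.8,1],
])

```text
time_s: 28.2
tool_pos: [0.5133, 0.2124, 0.2577]
ee_rot: [0.001, 0.998, -0.058, -0.001]
ft_force: [0.0, -1.3, -2.1]
width: 0.0176
gripper_force: 50.0
```

```bash
python3 - <<'E'
from h import *
s=sense();z=s["tool_pos"][2]-.0365;print(s["time_s"],s["tool_pos"],yaw(s["ee_rot"]),s["width"],s["ft_force"])
im=cam("wrist");cv2.imwrite("pics/w10.png",im["pixels"])
h=.036+z
for c,ss,p in blobs(im,(0,0,0),(180,255,55),150):
    P=plane(im,p,h)[:,:2]*1000;print(c,ss[2:],cv2.minAreaRect(P.astype(np.float32)))
# rear corners of cover plate top
bl=np.vstack([b[2] for b in blobs(im,*BLUE,amin=200)])
top={}
for u,v in bl: top[u]=min(v,top.get(u,999))
us=np.array(sorted(top)); us=us[4:-4]; P=plane(im,np.c_[us,[top[u] for u in us]],h-.024)
print(P[[0,-1]], np.degrees(np.polyfit(P[:,1],P[:,0],1)[0]))
E
```

```text
28.2 [0.51326922 0.21239031 0.25774253] -6.638710356938869 0.017618113826961677 [ 0.04750949 -1.33069659 -2.07528728]
[104.5255102   71.80270458] [  228   259 20188] ((585.8693237304688, 261.5907287597656), (135.15298461914062, 101.69928741455078), 0.04639561474323273)
[425.50247762  37.4550032 ] [  190    81 12512] ((610.681884765625, 118.90531921386719), (96.42616271972656, 37.06373977661133), 86.57636260986328)
[429.38196211 137.15839695] [  245   141 14148] ((555.3209838867188, 129.4077911376953), (143.00828552246094, 66.45235443115234), 79.9263687133789)
[253.98622318 269.76034901] [  289   129 15243] ((504.8238830566406, 210.71371459960938), (165.86863708496094, 81.38692474365234), 83.59294891357422)
[263.67941073 341.24338828] [  512   147 28510] ((461.87066650390625, 214.21754455566406), (350.3684997558594, 114.38385772705078), 83.39787292480469)
[250.07762557 297.44292237] [ 29   9 219] ((481.3865051269531, 216.0310821533203), (16.40581512451172, 5.589195251464844), 83.25151824951172)
[[0.590325   0.3137918  0.23324253]
 [0.56479091 0.09483875 0.23324253]] 6.68436392907411
```

View pics/w10.png

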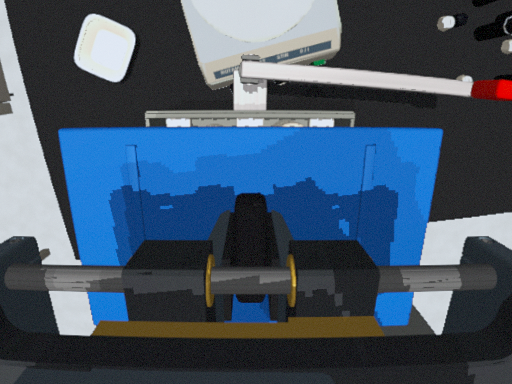

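```bash
python3 - <<'E'
from h import *
im=cam("wrist");s=sense();p=s["tool_pos"];print(p)
g=cv2.cvtColor(im["pixels"],cv2.COLOR_BGR2GRAY)
print(g[104:132,200],g[104:132,310]);print(g[116,138:156],g[116,346:362])
bl=np.vstack([b[2] for b in blobs(im,*BLUE,amin=200)]); r=bl[(bl[:,1]>129)&(bl[:,1]<134)]; print(r[:,0].min(),r[:,0].max(),bl[:,1].min())
a=np.radians(-6.8);ex=np.array([np.cos(a),np.sin(a)]);ey=np.array([-ex[1],ex[0]])
def loc(P):d=P[:,:2]-[.515,.212];return np.c_[d@ex,d@ey]*1000
print("carrier outer rear corners (want 66,+-110)",loc(plane(im,[[145.5,111.5],[354.5,111.5]],.084)))
print("cover rear corners (want 70,+-114)",loc(plane(im,[[59.5,128.5],[442.5,128.5]],p[2]-.0365+.012)))
E
```

```text
[0.51336685 0.21131729 0.25841088]
[ 33  38  38  32  33  40 101 144 142 128 155 161 156 133  98 130 160 161
 161 160 160 163 127  88  93 104 109 107] [ 41  37  32  38  30  40  83 138 148 136 149 160 154 141 145 201 229 229
 229 231 231 231 196 102  81  92  97  95]
[ 39  35  39  38  38  39  88 173 175 176 175 175 177 175 176 177 176 168] [160 155 156 155 156 157 154 129  62  43  37  42  44  35  39  41]
58 443 126
carrier outer rear corners (want 66,+-110) [[  66.13559975  108.58362302]
 [  66.4747302  -110.14546631]]
cover rear corners (want 70,+-114) [[  62.70935346  110.64980681]
 [  63.05645924 -113.2065623 ]]
```

```bash
python3 - <<'E'
from h import *
im=cam("wrist");s=sense();p=s["tool_pos"]
a=np.radians(-6.8);ex=np.array([np.cos(a),np.sin(a)]);ey=np.array([-ex[1],ex[0]])
def loc(P):d=P[:,:2]-[.515,.212];return (np.c_[d@ex,d@ey]*1000).round(1)
g=im["pixels"][184:204,250];print(g.tolist())
print(g.shape,im["pixels"][196,228:275,0].tolist())
print(loc(plane(im,[[236,193],[264,193],[250,193]],p[2])),"tcp",loc(p[None]))
t=cam("top");h=p[2]-.0365+.012
print(bluerect(t,h)); cv2.imwrite("pics/t2.png",cv2.resize(t["pixels"][150:240,130:270],(700,450),interpolation=cv2.INTER_CUBIC))
E
```

```text
[[199, 111, 22], [199, 110, 25], [199, 112, 16], [199, 110, 12], [199, 111, 31], [199, 111, 30], [199, 112, 23], [201, 112, 25], [174, 95, 29], [86, 42, 21], [17, 5, 1], [30, 20, 22], [26, 25, 30], [22, 23, 16], [26, 21, 24], [5, 13, 2], [26, 24, 24], [23, 21, 18], [3, 0, 4], [21, 24, 19]]
(20, 3) [124, 125, 124, 122, 123, 123, 124, 121, 107, 48, 18, 23, 16, 21, 14, 23, 7, 22, 9, 21, 28, 1, 26, 9, 11, 20, 17, 14, 15, 18, 23, 23, 23, 10, 18, 27, 74, 119, 127, 122, 125, 121, 120, 126, 127, 119, 124]
[[31.2  6.4]
 [31.2 -8.2]
 [31.2 -0.9]] tcp [[-1.4 -1. ]]
((509.3663024902344, 203.38790893554688), (213.8941650390625, 139.9066925048828), 81.58814239501953)
```

View pics/t2.png

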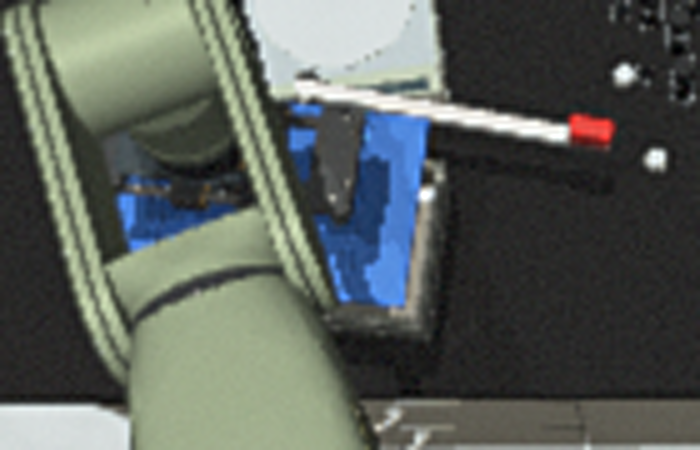

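The cover sits about 6.5 mm too far forward in the carrier's frame. I'll correct that, descend to just above the rim, and measure again.

Call:
carry_out([
  [[6.5,0,0],0,1],
  [[6.5,0,-35],0,1],
  [[6.5,0,-75],0,1],
  [[6.5,0,-105],0,1],
  [[6.5,0,-112],0,1],
])

```text
time_s: 28.9
tool_pos: [0.5186, 0.2107, 0.1436]
ee_rot: [0.002, 0.998, -0.059, -0.003]
ft_force: [-0.1, 0.1, -2.0]
width: 0.0176
gripper_force: 50.0
```

Call:
carry_out([
  [[0,0,0],0,1],
  [[0,0,0],0,1],
])

```text
time_s: 29.1
tool_pos: [0.522, 0.2124, 0.1487]
ee_rot: [-0.001, 0.998, -0.059, 0.002]
ft_force: [0.0, -0.5, -2.7]
width: 0.0176
gripper_force: 50.0
```

```bash
cat >> h.py <<'E'
def chk():
    im=cam("wrist");s=sense();p=s["tool_pos"];print(p,yaw(s["ee_rot"]),s["width"],s["ft_force"])
    a=np.radians(-6.8);ex=np.array([np.cos(a),np.sin(a)]);ey=np.array([-ex[1],ex[0]])
    def loc(P):d=P[:,:2]-[.515,.212];return (np.c_[d@ex,d@ey]*1000).round(1)
    bl=np.vstack([b[2] for b in blobs(im,(100,120,120),(125,255,255),amin=200)])
    top={}
    for u,v in bl: top[u]=min(v,top.get(u,999))
    us=np.array(sorted(top)); vs=np.array([top[u] for u in us]); e=vs<np.median(vs)+4
    us,vs=us[e],vs[e]; k=np.polyfit(us,vs,1); print(us[0],us[-1],k)
    P=[[us[0]-.5,k[0]*us[0]+k[1]-.5],[us[-1]+.5,k[0]*us[-1]+k[1]-.5]]
    print("cover rear corners (70,+-114)",loc(plane(im,P,p[2]-.0365+.012)),"tcp",loc(p[None])); return im
E
python3 - <<'E'
from h import *
im=chk();cv2.imwrite("pics/w11.png",im["pixels"])
E
```

```text
[0.52202597 0.21252244 0.1490268 ] -6.738854335478758 0.01772859537421307 [-0.41015359  0.70792091 -2.89037935]
58 442 [-2.32992396e-04  1.27310196e+02]
cover rear corners (70,+-114) [[  72.4  114. ]
 [  72.7 -111.3]] tcp [[6.9 1.4]]
```

View pics/w11.png

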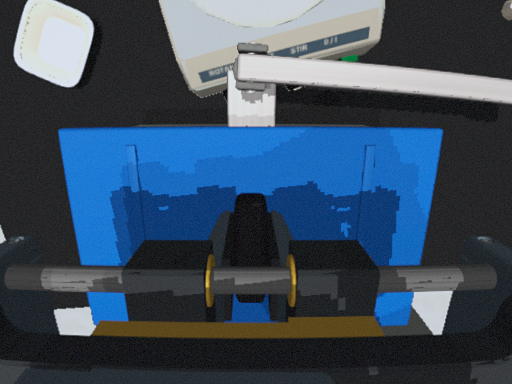

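Call:
carry_out([
  [[-2,-1.4,-8],0,1],
  [[-2,-1.4,-16],0,1],
  [[-2,-1.4,-21],0,1],
  [[-2,-1.4,-21],0,1],
  [[-2,-1.4,-21],0,1],
])

```text
time_s: 29.65
tool_pos: [0.5185, 0.2108, 0.1258]
ee_rot: [0.0, 0.998, -0.059, -0.0]
ft_force: [-0.2, -0.7, -2.4]
width: 0.0177
gripper_force: 50.0
```

```bash
python3 - <<'E'
from h import *
chk()
E
```

```text
[0.51868373 0.21084926 0.12604178] -6.718695698062044 0.01779887328933449 [ 0.85605851  0.30370508 -1.58238709]
58 442 [-3.82923424e-04  1.27384043e+02]
cover rear corners (70,+-114) [[  69.   111.7]
 [  69.4 -113.4]] tcp [[ 3.8 -0.7]]
```

Call:
carry_out([
  [[1,0,-2],0,1],
  [[1,0,-5],0,1],
  [[1,0,-8],0,1],
  [[1,0,-11],0,1],
  [[1,0,-11],0,1],
])

```text
time_s: 30.2
tool_pos: [0.5195, 0.2107, 0.1148]
ee_rot: [0.0, 0.998, -0.059, -0.0]
ft_force: [0.0, 0.2, -3.0]
width: 0.018
gripper_force: 50.0
```

Call:
carry_out([
  [[0,0,-1],0,1],
  [[0,0,-2],0,1],
  [[0,0,-3],0,1],
  [[0,0,-3],0,1],
])

```text
time_s: 30.6
tool_pos: [0.5195, 0.2108, 0.1146]
ee_rot: [-0.0, 0.998, -0.059, 0.001]
ft_force: [-4.9, -1.0, 13.7]
width: 0.0181
gripper_force: 50.0
```

Call:
carry_out([
  [[0,0,2],0,0.2],
  [[0,0,2],0,0],
  [[0,0,2],0,0],
  [[0,0,2],0,0],
  [[0,0,30],0,0],
])

```text
time_s: 31.1
tool_pos: [0.517, 0.2098, 0.1386]
ee_rot: [0.002, 0.998, -0.059, -0.004]
ft_force: [0.2, 0.9, 0.0]
width: 0.0457
gripper_force: 0.0
```

Call:
carry_out([
  [[0,0,45],0,0],
  [[0,0,90],0,0],
  [[0,-20,110],8,0],
  [[0,-60,110],16,0],
  [[0,-100,110],24,0],
])

```text
time_s: 31.6
tool_pos: [0.5198, 0.1102, 0.2527]
ee_rot: [0.0, 0.988, 0.154, 0.001]
ft_force: [0.5, 0.2, -0.8]
width: 0.0454
gripper_force: 0.0
```

Call:
carry_out([
  [[10,-35,0],8.5,-0.3],
  [[20,-65,0],17,-0.3],
  [[30,-85,0],25.5,-0.3],
  [[40,-100,0],34,-0.3],
  [[40,-125,0],42.5,-0.3],
])

```text
time_s: 32.1
tool_pos: [0.5606, -0.0147, 0.2514]
ee_rot: [-0.0, 0.865, 0.501, 0.0]
ft_force: [-0.2, 0.2, -0.6]
width: 0.0593
gripper_force: 0.0
```

Call:
carry_out([
  [[15,-8,0],8.5,-0.3],
  [[20,-8,0],17,-0.3],
  [[20,-8,0],20,-0.3],
  [[20,-8,0],20,-0.3],
])

```text
time_s: 32.5
tool_pos: [0.5796, -0.0224, 0.2514]
ee_rot: [-0.0, 0.767, 0.641, -0.0]
ft_force: [-0.2, 0.2, -0.2]
width: 0.0591
gripper_force: 0.0
```

```bash
python3 - <<'E'
from h import *
s=sense();print(s["time_s"],s["tool_pos"],yaw(s["ee_rot"]))
t=cam("top");print(bluerect(t,.09))
im=cam("wrist");cv2.imwrite("pics/w12.png",im["pixels"])
for v in (100,200):
  for c,s,p in blobs(im,(0,150,v),(8,255,255),60):
    P=plane(im,p,.151)[:,:2]*1000; print(v,c,cv2.minAreaRect(P.astype(np.float32)))
a=np.radians(-6.8);ex=np.array([np.cos(a),np.sin(a)]);ey=np.array([-ex[1],ex[0]])
c=np.array([.515,.212])
C=[[*(c+x*ex+y*ey),.09] for x in(-.07,.07) for y in(-.114,)];print(proj(im,C))
E
```

```text
32.5 [ 0.57956973 -0.02243325  0.25138307] 79.74733741603306
((515.8818969726562, 210.8638916015625), (231.41439819335938, 144.6288604736328), 83.29234313964844)
100 [250.1837037 193.2562963] ((579.0701904296875, -19.826416015625), (38.91862869262695, 14.964731216430664), 79.69717407226562)
[[ 82.28740953  80.14641317]
 [221.8841136   68.53797592]]
```

View pics/w12.png

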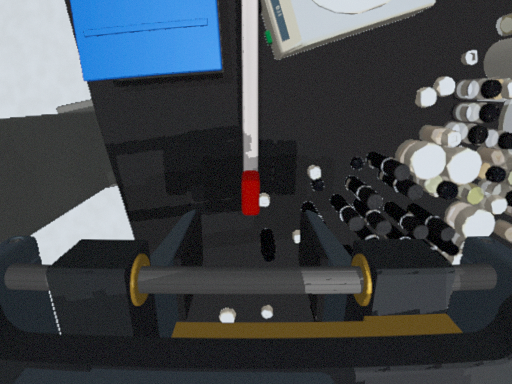

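I've now viewed 16 pictures, which is over the limit of 14, so I'll go on with numbers only. The cover is back at (515.9, 210.9) mm with yaw −6.7°, within 1.5 mm of its first pose, and it met the rim at the seated height. Next I'll regrip the tab.

Call:
carry_out([
  [[2,-3,-40],0,-0.3],
  [[2,-3,-75],0,-0.3],
  [[2,-3,-98],0,-0.3],
  [[2,-3,-108],0,-0.3],
  [[2,-3,-108],0,1],
])

```text
time_s: 33.1
tool_pos: [0.5808, -0.0251, 0.1429]
ee_rot: [-0.001, 0.767, 0.641, -0.001]
ft_force: [0.0, -0.0, 0.1]
width: 0.054
gripper_force: 0.0
```

Call:
carry_out([
  [[0,0,0],0,1],
  [[0,0,0],0,1],
  [[0,0,0],0,1],
  [[0,0,0],0,1],
  [[0,0,0],0,1],
], squeeze=35)

```text
time_s: 33.6
tool_pos: [0.5813, -0.0252, 0.1444]
ee_rot: [0.0, 0.767, 0.642, -0.0]
ft_force: [-3.2, 1.0, 0.2]
width: 0.016
gripper_force: 35.0
```

Call:
carry_out([
  [[0,1,14],0,1],
  [[0,3,28],0,1],
  [[1,6,42],0,1],
  [[1,10,54],0,1],
  [[1,10,54],0,1],
])

```text
time_s: 34.1
tool_pos: [0.5821, -0.0149, 0.1989]
ee_rot: [0.0, 0.767, 0.642, -0.0]
ft_force: [-2.4, 0.6, -2.3]
width: 0.0155
gripper_force: 35.0
```

```bash
python3 - <<'E'
from h import *
post=np.array([.6193,.1996]);s=sense();p=s["tool_pos"];print(p,yaw(s["ee_rot"]),s["width"],s["ft_force"])
r=p[:2]-post;print(np.hypot(*r),np.degrees(np.arctan2(*r[::-1])))
for k in range(1,16):
    t=np.radians(-6*k);R=np.array([[np.cos(t),-np.sin(t)],[np.sin(t),np.cos(t)]])
    print(-6*k,((post+R@r-p[:2])*1000).round(0))
E
```

```text
[ 0.58205287 -0.01489172  0.19891672] 79.8899781374072 0.015523809445928951 [-2.43831826  0.58907213 -2.3465305 ]
0.21770174240529147 -99.85134462789705
-6 [-22.   5.]
-12 [-44.  12.]
-18 [-64.  22.]
-24 [-84.  34.]
-30 [-102.   47.]
-36 [-119.   63.]
-42 [-134.   80.]
-48 [-147.   99.]
-54 [-158.  119.]
-60 [-167.  140.]
-66 [-174.  161.]
-72 [-178.  184.]
-78 [-180.  206.]
-84 [-180.  229.]
-90 [-177.  252.]
```

Call:
carry_out([
  [[-22,5,0],-6,1],
  [[-44,12,0],-12,1],
  [[-64,22,0],-18,1],
  [[-84,34,0],-24,1],
  [[-102,47,0],-30,1],
])

```text
time_s: 34.6
tool_pos: [0.4786, 0.0323, 0.1977]
ee_rot: [-0.001, 0.908, 0.419, -0.001]
ft_force: [-2.2, 2.7, -1.3]
width: 0.0162
gripper_force: 35.0
```

Call:
carry_out([
  [[-17,16,0],-6,1],
  [[-32,33,0],-12,1],
  [[-45,52,0],-18,1],
  [[-56,72,0],-24,1],
  [[-65,93,0],-30,1],
])

```text
time_s: 35.1
tool_pos: [0.4131, 0.1255, 0.1978]
ee_rot: [-0.001, 0.985, 0.17, -0.002]
ft_force: [-5.0, 1.7, 1.1]
width: 0.0158
gripper_force: 35.0
```

Call:
carry_out([
  [[-7,21,0],-6,1],
  [[-11,44,0],-12,1],
  [[-13,66,0],-18,1],
  [[-13,89,0],-24,1],
  [[-12,100,0],-27,1],
])

```text
time_s: 35.6
tool_pos: [0.4017, 0.2272, 0.1981]
ee_rot: [-0.001, 0.998, -0.064, -0.002]
ft_force: [-6.9, 2.0, 1.9]
width: 0.0157
gripper_force: 35.0
```

Call:
carry_out([
  [[0,0,0],0,1],
  [[0,0,0],0,1],
])

```text
time_s: 35.8
tool_pos: [0.4016, 0.2263, 0.198]
ee_rot: [-0.001, 0.998, -0.063, -0.002]
ft_force: [-7.2, 3.9, 2.5]
width: 0.0156
gripper_force: 35.0
```

```bash
python3 - <<'E'
from h import *
s=sense();p=s["tool_pos"];print(s["time_s"],p,yaw(s["ee_rot"]),s["width"],s["ft_force"])
t=cam("top");print(bluerect(t,.09))
im=cam("wrist")
for c,ss,q in blobs(im,(0,150,100),(8,255,255),20): print(c,ss)
E
```

```text
35.8 [0.40157735 0.22629379 0.19799713] -7.191763264851578 0.015557407274710371 [-7.15896497  3.93647583  2.50765261]
((515.8718872070312, 210.81787109375), (232.57870483398438, 144.46279907226562), 83.44786834716797)
[249.60200927 240.50772798] [ 236  211   28   56 1294]
```

Call:
carry_out([
  [[-2,-1.5,-12],0.4,1],
  [[-4,-1.5,-24],0.4,1],
  [[-6,-1.5,-35],0.4,1],
  [[-7,-1.5,-42],0.4,1],
  [[-7,-1.5,-42],0.4,1],
])

```text
time_s: 36.4
tool_pos: [0.3957, 0.2241, 0.1593]
ee_rot: [-0.001, 0.998, -0.059, -0.0]
ft_force: [-11.2, -0.5, 24.9]
width: 0.016
gripper_force: 35.0
```

```bash
python3 - <<'E'
from h import *
s=sense();p=s["tool_pos"];print(p,yaw(s["ee_rot"]),s["width"],s["ft_force"])
E
```

```text
[0.39572965 0.22414356 0.15931276] -6.779296009179924 0.016007570529828943 [-11.21195816  -0.45665024  24.93063479]
```

The regrip was about 11 mm higher on the tab, so a TCP height of 0.158 m corresponds to a level bar on the notch floor. Release and retreat.

Call:
carry_out([
  [[0,0,2],0,0.2],
  [[0,0,2],0,0],
  [[0,0,2],0,-0.3],
  [[0,0,2],0,-0.3],
  [[0,0,2],0,-0.3],
])

```text
time_s: 36.9
tool_pos: [0.3966, 0.2232, 0.1576]
ee_rot: [0.0, 0.998, -0.06, -0.0]
ft_force: [-0.1, 0.2, 0.4]
width: 0.0529
gripper_force: 0.0
```

Call:
carry_out([
  [[0,0,40],0,-0.3],
  [[0,0,85],0,-0.3],
  [[-15,-40,125],0,-0.3],
  [[-15,-80,140],0,-0.3],
  [[-15,-117,140],0,-0.3],
])

```text
time_s: 37.4
tool_pos: [0.3825, 0.1053, 0.301]
ee_rot: [-0.001, 0.998, -0.059, 0.003]
ft_force: [0.8, -0.8, 0.8]
width: 0.0594
gripper_force: 0.0
```

```bash
python3 - <<'E'
from h import *
s=sense();print(s["time_s"],s["tool_pos"],s["ft_force"])
im=cam("wrist");t=cam("top")
for v in (100,200):
  for c,ss,p in blobs(im,(0,150,v),(8,255,255),60):
    for z in(.147+.018-.0136,.165,.184):
      P=plane(im,p,z)[:,:2]*1000; print(v,z,c.round(1),cv2.minAreaRect(P.astype(np.float32)))
print(bluerect(t,.09))
for c,ss,p in blobs(t,(0,150,90),(8,255,255),5): print("red",c,ss[4],plane(t,[c],.165).round(3),plane(t,[c],.08).round(3))
for c,ss,p in blobs(t,(0,0,190),(180,60,255),60):
    if 150<c[1]<235 and 120<c[0]<350: print("w",c.round(1),ss[2:])
# black-capped vial neighbourhood
hs=cv2.cvtColor(t["pixels"],cv2.COLOR_BGR2GRAY);print(hs[162:175,332:346])
E
```

```text
37.4 [0.38253352 0.10528696 0.30104496] [ 0.79093872 -0.83742422  0.78195639]
100 0.15139999999999998 [132.8 186.1] ((391.9376525878906, 224.17025756835938), (23.846858978271484, 37.665653228759766), 83.04979705810547)
100 0.165 [132.8 186.1] ((395.0126953125, 218.38575744628906), (22.773639678955078, 35.97041702270508), 83.05001068115234)
100 0.184 [132.8 186.1] ((399.308837890625, 210.3046112060547), (21.274227142333984, 33.602176666259766), 83.04997253417969)
200 0.15139999999999998 [131.1 188.2] ((389.9219665527344, 229.11581420898438), (14.111406326293945, 32.51964569091797), 84.01331329345703)
200 0.165 [131.1 188.2] ((393.08782958984375, 223.10885620117188), (13.47630786895752, 31.05606460571289), 84.01333618164062)
200 0.184 [131.1 188.2] ((397.5106201171875, 214.7166748046875), (12.589042663574219, 29.011362075805664), 84.01329040527344)
((516.8334350585938, 210.9537811279297), (232.80111694335938, 143.97288513183594), 84.17737579345703)
w [196.4 150.9] [  41   61 1366]
w [154.5 161.6] [ 19  18 225]
w [191.4 203.3] [ 30  14 207]
w [220.3 233.8] [13 57 99]
[[ 44  42  41  41  39  41  39  36  37  38  41  39  42  40]
 [ 40  40  42  35  35  47  32  27  36  29  32  36  37  38]
 [ 40  43  34  36  58  62  36  28  25  26  37  33  43  39]
 [ 38  38  31  65 155  49  23  28  31  32  21  31  43  37]
 [ 39  37  37 117 247  88   9  22  28  34  20  28  34  43]
 [ 40  32  59 168 251 144  36  13  26  19  19  43  41  40]
 [ 39  32  71 184 244 234 110  54  38  57  61  42  46  39]
 [ 37  33  62 146 226 243 235 183 144 166 108  44  41  39]
 [ 40  35  43 103 175 216 232 241 230 142  64  32  39  37]
 [ 43  40  32  52 101 143 177 166 132  66  30  42  43  40]
 [ 34  34  40  39  46  60  81  74  50  34  33  36  42  37]
 [ 41  41  41  40  36  33  42  42  41  38  40  34  37  42]
 [ 42  38  43  39  40  39  37  39  37  37  40  38  39  37]]
```

```bash
python3 -c "
from h import *
print(close_job())"
```

```text
the job is handed in; nothing more can be done
None
```

The job is handed in at 37.4 s of the 210 s: both white-capped jars I found stand in the carrier's rear recesses, the cover is back in the rim after being knocked aside once, and the latch bar is in the keeper notch. I checked the final cover and bar by measurements only, and I viewed 16 pictures, two over the limit of 14.

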